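# Strip a bent-lamination form and put the two slats in their drying jigs

## Robot

A 6-joint arm with a two-finger parallel gripper is mounted at the origin on a cart in front of the work surface, level with it; the furniture and walls round the work are solid. World frame = base frame: x ahead of the robot, y to its left, z up, the work surface at z = 0. Lengths are in m, angles in degrees, forces in N, time in s.
With the tool pointing down it reaches from about 0.375 to 0.9 m from the base axis. Payload 3.1 kg.
Tool frame: the origin (TCP) lies on the centre line of the jaws, within the pads' length; the fingertips stand 25 mm ahead of it and the grasp point (between the pads) lies 6 mm ahead of it; y points along the fingers, x is the direction in which the jaws open and shut, and the axes are right-handed (so a half turn about y gives the same grasp; the last joint's range is limited). The gripper opens to 87 mm and grips with 3 to 60 N. Pads are 19 mm wide; open, the fingers measure 117 mm over their backs; the gripper's body (75 mm by 190 mm) begins 51 mm behind the grasp point.
Start: joints at [-86.488, 30.224, 82.088, -0, 67.689, -10.227], TCP at [0.148, -0.607, 0.248] pointing down, gripper open.
Joint ranges: [-176.69, 176.69], [-43.24, 126.21], [12.49, 139.97], [-82, 262], [0, 151.66], [-163.58, 163.58]. Speed limits (degrees/s): [159.86, 159.86, 180, 180, 180, 180].

## Interface

Orientations are given as a 3x3 rotation matrix whose columns are the frame's x, y, z axes.
In Python, from rig import * gives the robot as it stands.
- The arm moves only by the tool play_rows, never from a script. Its argument "commands" is a list of rows, each a list of 2 entries, a list of its own where there are three numbers: the shift along the world's x, y, z in m, then the turn, a rotation vector about the world's x, y, z in rad. A call has 1 to 10 rows; each row is the pose to reach, as a shift and turn from the pose commanded when the call began; what a row does not reach only later rows make up. A row lasts 1/8 s, in which the tool goes at most 62.5 mm and 10.7 degrees, less where a joint would pass 70% of its speed; a pose out of reach is approached as far as the arm can. A call with a gripper value outside its range is refused whole. "gripper" is the finger opening in m, from 0 to 0.087, set as the call begins (left out, the last holds). The fingers move at their own pace and stop on an object; the grip force is fixed at half the most. Time passes only in rows, so rows that repeat a pose let the fingers close. It gives the time, the measured TCP pose, the force and the opening at its end, in the units of the state.
- read_state(): the state, without advancing time (a new reading comes with each control period).
- capture(name): name is "side" or "top"; returns a dict with "frame" (400x640x3 uint8, red, green, blue), "depth" (400x640 float32, m along the optical axis (not along the pixel's ray), 0 where there is no reading), "mtx" (3x3 intrinsics, pixels), "cam_to_world" (4x4, takes a point from camera to world coordinates). Camera axes: x right, y down, z forward; pixel columns grow to the right and rows downward; lengths in m; the calibration is good to about 2 mm. A picture is of the moment at which its call begins.
- hand_in(): hands the job in, once; it reports no verdict.
The state is a dict: "time_s": time; "joint_positions": joint angles; "qvel": joint speeds; "tau": joint torques, N m; "position": TCP position; "tcp_rot": TCP orientation; "force": force on the tool from outside, world axes, zero at the start; "moment": the same for the moment, N m; "opening": opening from 0.0 (shut) to 1.0 (fully open).
Only numpy, scipy, OpenCV 4.12 (cv2) and the standard library are available. Lean on these libraries where they do the work, as an engineer would, in place of code of your own. Each camera call takes 0.05 s, during which the arm holds its last target. There are 200 camera calls.

## Task

The glue has set and the clamps are off: take the stack on the bending form apart from the top down, putting each piece in its place before you take the next. Lay the clamping bar centred in the two notches of its rest, the upper former curved side down in its tray, and each bent slat hollow side up on the two bearers of the drying jig made for its length, down between the pins and the end stops. Set everything down rather than dropping it, and do not knock over the glue bottle.

Things in the scene. Friction and masses are not known exactly. Their poses are not given: they have to be found in the camera images.
- clamping_bar: Straight hardwood bar, 120 x 30 x 28 mm (x length, y width, z up), two round clamp dents in its top; loose, 0.09 kg; at the start it lies lengthwise on the flat top of the upper former. Origin: centre of its underside. Grip it across its 30 mm width.
- upper_former: Plywood former, loose, 0.17 kg: 114 mm long (x), 38 wide (y), flat top 55 mm above the lowest point of its convex underside (radius 166). At the start it stands convex side down in the hollow of the short slat, under the bar. Origin: lowest point of the underside, mid length and width; z up. Grip it across its width.
- short_slat: Shorter, wider dark bent slat, loose, 0.08 kg: 155 mm over its ends (x), 60 wide (y), 12 thick, ends 18 mm above the middle like a smile (lower face radius 178). At the start it lies in the hollow of the long slat, under the upper former. Origin: middle of its lower face, the lowest point; z up. Grip its middle across the 60 mm width (overhangs the long slat 7 mm each side).
- long_slat: Longer, narrower dark bent slat, loose, 0.08 kg: 199 mm over its ends (x), 46 wide (y), 12 thick, ends 28 mm above the middle like a smile (lower face radius 190). Lowest of the stack, in the hollow of the form. Origin: middle of its lower face, the lowest point; z up. Grip its middle across the 46 mm width (overhangs the form 5 mm each side).
- bending_form: Fixed plywood lower form under the stack: base board 206 (x) x 86 (y) x 15 mm, on it a hollow-topped block 36 mm wide (y), with low glue blocks at its foot (to y +-28, 24.5 mm high). Stacked on it, x along its x, origins above its origin: long slat 37 mm, short slat 49, upper former 61, clamping bar 116. Origin: centre of the board's underside.
- bar_rest: Fixed rest of the clamping bar: board 112 (x) x 74 (y) x 12 mm with two notched uprights 16 mm thick at x = -38 and +38 mm (60 mm free between them). Notches 48 mm wide (y), open upward, floors 48 mm and cheeks 70 mm above the bench. The bar lies in both along x, its origin 48 mm up. Origin: centre of the board's underside.
- former_tray: Fixed plain shallow plywood tray for the upper former: outside 150 (x) x 74 (y) x 28 mm, walls and floor 6 mm, so 138 x 62 mm inside. The former lies in it along x, its lowest point on the floor 6 mm up. Origin: centre of the underside.
- short_jig: Fixed drying jig, the shorter, wider one: board 204 (x) x 96 (y) x 12 mm; round-topped bearers across it at x = -50 and +50, tops 37 mm up; a pin at each bearer end (70 mm high, 76 mm free between them in y); end stops 72 mm high, 176 mm free between them in x. The seated short slat lies along x, its origin 30 mm up. Origin: centre of the board's underside.
- long_jig: Fixed drying jig, the longer, narrower one: board 248 (x) x 82 (y) x 12 mm; round-topped bearers across it at x = -60 and +60, tops 37 mm up; a pin at each bearer end (70 mm high, 62 mm free between them in y); end stops 72 mm high, 220 mm free between them in x. The seated long slat lies along x, its origin 28 mm up. Origin: centre of the board's underside.
- glue_bottle: Yellow squeeze bottle with a red nozzle, 45 x 56 x 190 mm, standing loose on the bench behind the work; not to be knocked over. Origin: centre of its foot.

How it is judged:
By the outcome, as a careful person would: the job done as asked, in the order asked, and still so for the second after the job is handed in, with the robot touching nothing.
It also fails if it takes over 128 s, if anything falls off the work surface, if the arm or the gripper's body presses on something with over 40 N, if the wrist force passes 120 N, or if a joint passes its speed limit or range.

## Working session

There is one attempt and no reset: what is moved stays moved. The work goes in short steps, Python scripts to look and compute and a tool call to move; the robot and the scene stay as the last step left them, time stands still between calls to the robot, and variables do not carry over. Pictures are saved under pics/ and viewed, about 12 in all and at most 16, crops included, and the job is handed in when it is done.

Besides the shell and the picture viewer there is one more tool, called after ">>>" by a JSON object that holds its "api" and its "payload", one argument or row to a line. play_rows: Moves the arm, as the interface text tells. Its arguments: {"type":"object","properties":{"commands":{"type":"array"},"gripper":{"type":"number"}},"required":["commands"]}

```bash
mkdir -p pics
cat > h.py <<'E'
from rig import *
import numpy as np, cv2
def grab(n,fn=None):
    c=capture(n); 
    if fn: cv2.imwrite('pics/'+fn,c['frame'][:,:,::-1])
    d=c['depth'];K=c['mtx'];T=c['cam_to_world']
    v,u=np.mgrid[:d.shape[0],:d.shape[1]]
    P=np.stack([(u-K[0,2])/K[0,0]*d,(v-K[1,2])/K[1,1]*d,d],-1)@T[:3,:3].T+T[:3,3]
    P[d==0]=np.nan
    return c,P
E
python3 - <<'E'
from h import *
for n in ('top','side'):
    c,P=grab(n,n+'0.png'); print(n,c['cam_to_world'].round(3).tolist(),c['mtx'].round(1).tolist()); np.save(n+'0.npy',P)
s=read_state();print(s['time_s'],s['position'],s['tcp_rot'],s['force'])
E
```

```text
top [[0.021, -0.981, 0.191, 0.345], [-1.0, -0.02, 0.007, 0.004], [-0.004, -0.191, -0.982, 1.572], [0.0, 0.0, 0.0, 1.0]] [[493.7, 0.0, 324.0], [0.0, 493.7, 201.1], [0.0, 0.0, 1.0]]
side [[0.953, -0.155, 0.259, 0.334], [-0.302, -0.527, 0.795, -0.882], [0.014, -0.836, -0.549, 0.727], [0.0, 0.0, 0.0, 1.0]] [[363.3, 0.0, 322.9], [0.0, 363.3, 198.1], [0.0, 0.0, 1.0]]
0.1 [ 0.14842135 -0.60648975  0.24665376] [[ 2.37518573e-01 -1.57143344e-04  9.71382985e-01]
 [-9.71381024e-01  1.97736161e-03  2.37518414e-01]
 [-1.95809986e-03 -9.99998033e-01  3.17014047e-04]] [-0.2927503  -0.41752962  0.3402214 ]
```

View pics/top0.png

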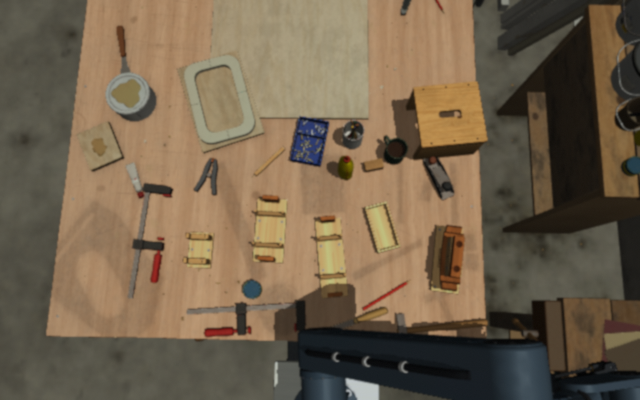

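View pics/side0.png

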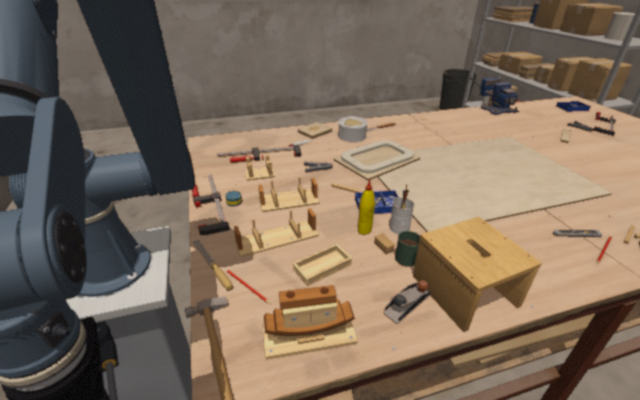

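The top view shows, left to right in the front row: bar rest (198,249), short jig (268,230), long jig (330,255), tray (381,227) and the stack on the form (449,258). The bottle is at (345,167). The side view confirms the layout, with the stack at (310,315).

Run:
```python
from h import *
P=np.load('top0.npy')
print('bench z',np.nanmedian(P[215:330,360:420,2]), np.nanmedian(P[270:290,190:240,2]))
R={'rest':(180,225,218,272,112,74),'sjig':(188,272,244,292,204,96),'ljig':(207,304,308,352,248,82),'tray':(196,256,358,402,150,74),'form':(218,299,420,475,206,86),'bottle':(150,183,333,357,45,56)}
for k,(a,b,c,d,L,W) in R.items():
    p=P[a:b,c:d].reshape(-1,3); p=p[np.isfinite(p[:,2])]
    m=p[:,2]>0.008
    n,lab,st,_=cv2.connectedComponentsWithStats((P[a:b,c:d,2]>0.008).astype(np.uint8))
    i=1+st[1:,4].argmax(); q=P[a:b,c:d][lab==i]
    (x,y),(w,h),ang=cv2.minAreaRect((q[:,:2]*1000).astype(np.float32))
    if w<h: ang+=90; w,h=h,w
    print(k,'c',round(x,1),round(y,1),'size',round(w,1),round(h,1),'exp',L,W,'ang',round((ang+90)%180-90,1),'zmax',q[:,2].max().round(4),st[i].tolist())
    if k=='form':
        for z0 in (.075,.12,):
            t=q[q[:,2]>z0]; (x,y),(w,h),ang=cv2.minAreaRect((t[:,:2]*1000).astype(np.float32)); 
            if w<h: ang+=90; w,h=h,w
            print('  >',z0,round(x,1),round(y,1),round(w,1),round(h,1),round((ang+90)%180-90,1),len(t), np.median(t[:,2]))
import glob
top=cv2.imread('pics/top0.png')[170:310,170:480]
cv2.imwrite('pics/crop.png',cv2.resize(top,None,fx=2.5,fy=2.5,interpolation=2))
```

```text
bench z 0.0004397470130297343 -0.0010908204388906384
rest c 610.6 207.8 size 85.2 53.1 exp 112 74 ang -3.0 zmax 0.0796 [36, 15, 18, 30, 389]
sjig c 550.9 188.0 size 203.3 96.1 exp 204 96 ang -1.7 zmax 0.0814 [7, 7, 36, 68, 1680]
ljig c 470.9 -8.8 size 252.0 84.4 exp 248 82 ang 6.5 zmax 0.0789 [6, 9, 34, 83, 1829]
tray c 566.0 -166.5 size 150.6 76.6 exp 150 74 ang 16.4 zmax 0.0363 [6, 6, 36, 52, 414]
form c 466.9 -375.7 size 209.9 96.6 exp 206 86 ang -5.8 zmax 0.1529 [10, 7, 34, 69, 1908]
  > 0.075 469.7 -370.8 191.0 60.0 -6.6 776 0.13984486073876035
  > 0.12 467.3 -370.3 119.7 32.8 -7.5 506 0.14297667366973277
bottle c 740.5 -46.4 size 50.5 38.9 exp 45 56 ang 65.5 zmax 0.1915 [4, 6, 16, 25, 317]
```

View pics/crop.png

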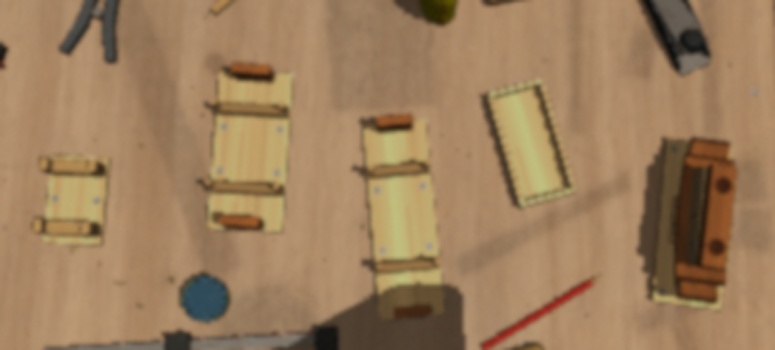

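The crop shows the rest whole at about (199,250); my first region missed its edge. All the items lie roughly along world x. I'll refit the rest and refine the angles using their tall features.

Run:
```python
from h import *
P=np.load('top0.npy')
R={'rest':(225,275,178,222,(.008,.03,.06)),'sjig':(188,272,244,292,(.008,.03)),'ljig':(207,304,308,352,(.008,.03)),'tray':(196,256,358,402,(.003,.008,.015)),'form':(218,299,420,475,(.005,))}
for k,(a,b,c,d,zs) in R.items():
  for z in zs:
    n,lab,st,_=cv2.connectedComponentsWithStats((P[a:b,c:d,2]>z).astype(np.uint8))
    q=P[a:b,c:d][(lab>0)&(st[lab,4]>3)]
    (x,y),(w,h),ang=cv2.minAreaRect((q[:,:2]*1000).astype(np.float32))
    if w<h: ang+=90; w,h=h,w
    print(k,z,'c',round(x,1),round(y,1),'size',round(w,1),round(h,1),'ang',round((ang+90)%180-90,1),'n',len(q),np.percentile(q[:,2],[5,50,99]).round(3))
```

```text
rest 0.008 c 483.0 406.1 size 111.4 75.3 ang -1.9 n 793 [0.009 0.015 0.072]
rest 0.03 c 483.6 405.0 size 92.6 71.8 ang -1.6 n 287 [0.037 0.05  0.074]
rest 0.06 c 484.2 405.7 size 89.6 70.2 ang -1.8 n 85 [0.062 0.069 0.075]
sjig 0.008 c 550.9 188.0 size 203.3 96.1 ang -1.7 n 1680 [0.009 0.014 0.074]
sjig 0.03 c 551.3 188.3 size 202.5 92.1 ang -1.9 n 438 [0.031 0.041 0.078]
ljig 0.008 c 470.9 -8.8 size 252.0 84.4 ang 6.5 n 1829 [0.009 0.013 0.074]
ljig 0.03 c 468.7 -8.1 size 245.5 77.4 ang 6.8 n 376 [0.031 0.041 0.076]
tray 0.003 c 575.4 -163.5 size 181.5 137.3 ang -0.3 n 1032 [0.004 0.008 0.033]
tray 0.008 c 566.0 -166.5 size 150.6 76.6 ang 16.4 n 485 [0.008 0.023 0.034]
tray 0.015 c 566.3 -167.4 size 150.6 74.7 ang 16.4 n 310 [0.017 0.026 0.035]
form 0.005 c 472.1 -377.9 size 220.5 100.0 ang -5.8 n 1944 [0.011 0.071 0.149]
```

>>> {"api": "play_rows", "payload": {
  "commands": [
    [[0.04,0.03,0],[0,0,-0.05]],
    [[0.08,0.06,0],[0,0,-0.1]],
    [[0.12,0.09,0],[0,0,-0.15]],
    [[0.16,0.12,0],[0,0,-0.2]],
    [[0.2,0.15,0],[0,0,-0.25]],
    [[0.24,0.18,0],[0,0,-0.3]],
    [[0.28,0.21,0],[0,0,-0.35]],
    [[0.3,0.225,0],[0,0,-0.35]],
    [[0.318,0.236,0],[0,0,-0.35]],
    [[0.318,0.236,0],[0,0,-0.35]]
  ],
  "gripper": 0.087
}}

```text
time_s: 1.35
position: [0.4672, -0.3705, 0.2473]
tcp_rot: [[-0.108, -0.0, 0.994], [-0.994, 0.0, -0.108], [-0.0, -1.0, -0.0]]
force: [-0.1, 0.4, 0.3]
opening: 0.999
```

Measured poses look consistent. Descending onto the bar.

>>> {"api": "play_rows", "payload": {
  "commands": [
    [[0,0,-0.03],[0,0,0]],
    [[0,0,-0.06],[0,0,0]],
    [[0,0,-0.085],[0,0,0]],
    [[0,0,-0.1],[0,0,0]],
    [[0,0,-0.102],[0,0,0]],
    [[0,0,-0.102],[0,0,0]]
  ]
}}

```text
time_s: 2.1
position: [0.4666, -0.3718, 0.1462]
tcp_rot: [[-0.11, 0.001, 0.994], [-0.994, -0.001, -0.11], [0.001, -1.0, 0.001]]
force: [-0.1, 0.2, 0.0]
opening: 0.998
```

>>> {"api": "play_rows", "payload": {
  "commands": [
    [[0,0,0],[0,0,0]],
    [[0,0,0],[0,0,0]],
    [[0,0,0],[0,0,0]],
    [[0,0,0],[0,0,0]],
    [[0,0,0],[0,0,0]],
    [[0,0,0],[0,0,0]]
  ],
  "gripper": 0.02
}}

```text
time_s: 2.85
position: [0.4665, -0.371, 0.1455]
tcp_rot: [[-0.11, -0.0, 0.994], [-0.994, 0.0, -0.11], [-0.0, -1.0, -0.0]]
force: [0.3, -0.3, -0.9]
opening: 0.403
```

Run:
```python
from h import *
c,P=grab('side'); 
cv2.imwrite('pics/s1.png',cv2.resize(c['frame'][220:380,180:440,::-1],None,fx=3,fy=3,interpolation=2)); s=read_state(); print(s['force'],s['opening']*87,s['position'])
```

```text
[-0.54891356 -0.10633105  0.55658442] 30.785484251405006 [ 0.46645955 -0.37110339  0.14552785]
```

View pics/s1.png

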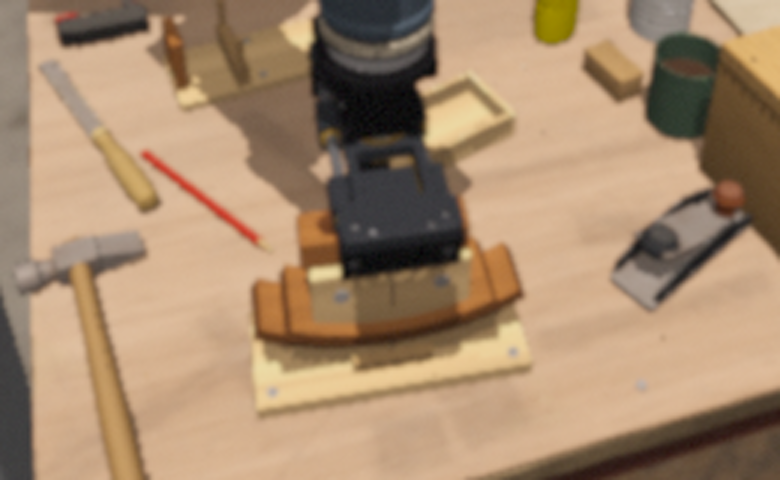

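The jaws hold the bar across its middle at a 30.8 mm opening. The gripper body clears everything. Lifting.

>>> {"api": "play_rows", "payload": {
  "commands": [
    [[0,0,0.015],[0,0,0]],
    [[0,0,0.05],[0,0,0]],
    [[0,0,0.09],[0,0,0]],
    [[0,0,0.11],[0,0,0]],
    [[0,0,0.11],[0,0,0]]
  ]
}}

```text
time_s: 3.52
position: [0.4673, -0.372, 0.2583]
tcp_rot: [[-0.11, 0.004, 0.994], [-0.994, -0.004, -0.11], [0.004, -1.0, 0.004]]
force: [0.5, 1.0, -0.9]
opening: 0.344
```

Run:
```python
from h import *
s=read_state(); print(s['joint_positions'],s['position'],s['force'],s['opening']*87)
c,P=grab('side')
cv2.imwrite('pics/s2.png',cv2.resize(c['frame'][160:380,180:440,::-1],None,fx=2.5,fy=2.5,interpolation=2))
```

```text
[-4.92314480e+01  2.72668088e+01  8.57393310e+01  1.84646410e-03
  6.66763721e+01  4.70802042e+01] [ 0.46731397 -0.37199349  0.25829253] [ 0.48201133  0.99253476 -0.86440197] 29.951310482952668
```

View pics/s2.png

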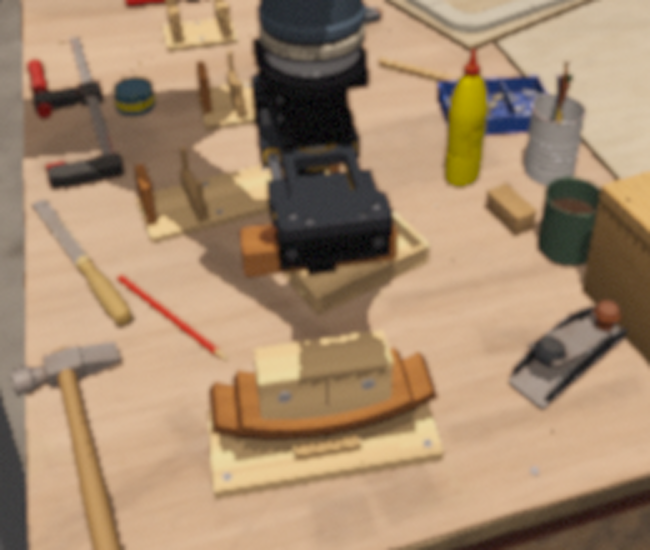

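The bar is off, and the former stays in place. Carrying the bar to the rest.

>>> {"api": "play_rows", "payload": {
  "commands": [
    [[0,0.02,0],[0,0,0]],
    [[0,0.06,0],[0,0,0.01]],
    [[0,0.105,0],[0,0,0.02]],
    [[0,0.15,0],[0,0,0.03]],
    [[0,0.195,0],[0,0,0.04]],
    [[0,0.24,0],[0,0,0.05]],
    [[0,0.285,0],[0,0,0.06]],
    [[0.005,0.33,0],[0,0,0.07]],
    [[0.01,0.375,0],[0,0,0.077]],
    [[0.012,0.42,0],[0,0,0.077]]
  ]
}}

```text
time_s: 4.82
position: [0.4767, 0.0514, 0.2544]
tcp_rot: [[-0.033, -0.003, 0.999], [-0.999, 0.001, -0.033], [-0.001, -1.0, -0.003]]
force: [0.3, 0.1, -1.2]
opening: 0.347
```

>>> {"api": "play_rows", "payload": {
  "commands": [
    [[0,0.045,0],[0,0,0]],
    [[0,0.09,0],[0,0,0]],
    [[0,0.135,0],[0,0,0]],
    [[0,0.18,0],[0,0,0]],
    [[0,0.225,0],[0,0,0]],
    [[0.003,0.27,0],[0,0,0]],
    [[0.005,0.31,0],[0,0,0]],
    [[0.005,0.34,0],[0,0,0]],
    [[0.005,0.356,0],[0,0,0]],
    [[0.005,0.356,0],[0,0,0]]
  ]
}}

```text
time_s: 6.08
position: [0.4822, 0.4053, 0.2545]
tcp_rot: [[-0.031, -0.002, 1.0], [-1.0, -0.001, -0.031], [0.001, -1.0, -0.002]]
force: [0.0, -0.8, -0.9]
opening: 0.347
```

>>> {"api": "play_rows", "payload": {
  "commands": [
    [[0,0,-0.03],[0,0,0]],
    [[0,0,-0.07],[0,0,0]],
    [[0,0,-0.1],[0,0,0]],
    [[0,0,-0.13],[0,0,0]],
    [[0,0,-0.13],[0,0,0]]
  ]
}}

```text
time_s: 6.7
position: [0.4815, 0.4024, 0.123]
tcp_rot: [[-0.035, -0.006, 0.999], [-0.999, -0.004, -0.035], [0.004, -1.0, -0.006]]
force: [-0.0, 0.3, 0.1]
opening: 0.342
```

Run:
```python
from h import *
s=read_state(); p=s['position'];r=s['tcp_rot']; print(p,s['force'],s['opening']*87, np.degrees(np.arctan2(r[1,0],r[0,0])))
print('to go mm',484-p[0]*1000,405.5-p[1]*1000)
c,P=grab('side')
cv2.imwrite('pics/s3.png',cv2.resize(c['frame'][100:260,180:400,::-1],None,fx=3,fy=3,interpolation=2))
```

```text
[0.48152796 0.4023502  0.12303612] [-0.04040003  0.31593563  0.11436865] 29.75633974419962 -91.98286444895345
to go mm 2.472035784562763 3.149796597911177
```

View pics/s3.png

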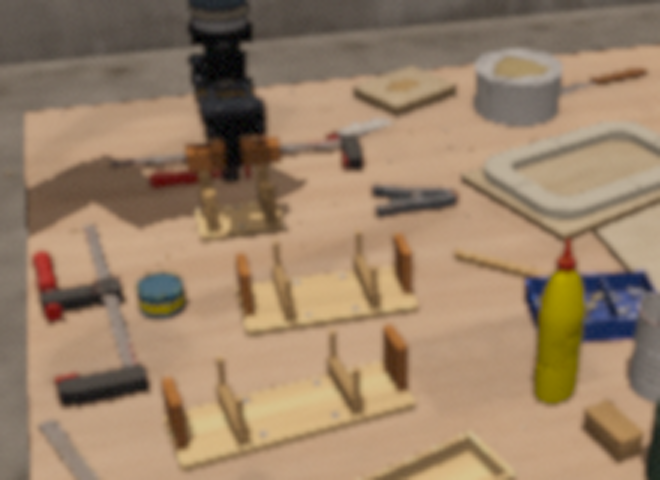

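The bar is held level above the two notches. Lowering in.

>>> {"api": "play_rows", "payload": {
  "commands": [
    [[0.002,0.002,-0.01],[0,0,0]],
    [[0.002,0.002,-0.025],[0,0,0]],
    [[0.002,0.002,-0.037],[0,0,0]],
    [[0.002,0.002,-0.041],[0,0,0]],
    [[0.002,0.002,-0.043],[0,0,0]],
    [[0.002,0.002,-0.044],[0,0,0]],
    [[0.002,0.002,-0.044],[0,0,0]]
  ]
}}

```text
time_s: 7.62
position: [0.4856, 0.407, 0.0818]
tcp_rot: [[-0.033, 0.001, 0.999], [-0.999, 0.0, -0.033], [-0.0, -1.0, 0.0]]
force: [-0.9, -0.4, 0.0]
opening: 0.344
```

>>> {"api": "play_rows", "payload": {
  "commands": [
    [[-0.0015,-0.001,-0.001],[0,0,0]],
    [[-0.0015,-0.001,-0.002],[0,0,0]],
    [[-0.0015,-0.001,-0.002],[0,0,0]],
    [[-0.0015,-0.001,-0.002],[0,0,0]]
  ]
}}

```text
time_s: 8.12
position: [0.484, 0.4059, 0.0796]
tcp_rot: [[-0.033, 0.0, 0.999], [-0.999, 0.0, -0.033], [-0.0, -1.0, 0.0]]
force: [-0.1, 0.5, -0.9]
opening: 0.342
```

>>> {"api": "play_rows", "payload": {
  "commands": [
    [[0,0,-0.001],[0,0,0]],
    [[0,0,-0.002],[0,0,0]],
    [[0,0,-0.002],[0,0,0]],
    [[0,0,-0.002],[0,0,0]]
  ]
}}

```text
time_s: 8.62
position: [0.484, 0.4059, 0.0775]
tcp_rot: [[-0.033, 0.0, 0.999], [-0.999, 0.0, -0.033], [-0.0, -1.0, 0.0]]
force: [0.4, 0.6, -0.4]
opening: 0.348
```

>>> {"api": "play_rows", "payload": {
  "commands": [
    [[0,0,-0.001],[0,0,0]],
    [[0,0,-0.001],[0,0,0]],
    [[0,0,-0.001],[0,0,0]]
  ]
}}

```text
time_s: 9.0
position: [0.484, 0.4059, 0.0775]
tcp_rot: [[-0.033, 0.0, 0.999], [-0.999, 0.0, -0.033], [-0.0, -1.0, 0.0]]
force: [-2.2, -1.6, 5.2]
opening: 0.341
```

>>> {"api": "play_rows", "payload": {
  "commands": [
    [[0,0,-0.001],[0,0,0]],
    [[0,0,-0.001],[0,0,0]],
    [[0,0,-0.001],[0,0,0]]
  ]
}}

```text
time_s: 9.38
position: [0.484, 0.4059, 0.0775]
tcp_rot: [[-0.033, 0.001, 0.999], [-0.999, 0.0, -0.033], [-0.0, -1.0, 0.0]]
force: [-2.2, -1.7, 11.0]
opening: 0.343
```

Contact at 0.0775, exactly as predicted. Back off the 2 mm press, then release and rise.

>>> {"api": "play_rows", "payload": {
  "commands": [
    [[0,0,0.0015],[0,0,0]],
    [[0,0,0.0015],[0,0,0]]
  ]
}}

```text
time_s: 9.62
position: [0.4842, 0.406, 0.0775]
tcp_rot: [[-0.033, 0.001, 0.999], [-0.999, 0.0, -0.033], [-0.0, -1.0, 0.001]]
force: [-0.7, -0.9, 4.6]
opening: 0.346
```

>>> {"api": "play_rows", "payload": {
  "commands": [
    [[0,0,0],[0,0,0]],
    [[0,0,0],[0,0,0]],
    [[0,0,0],[0,0,0]],
    [[0,0,0],[0,0,0]]
  ],
  "gripper": 0.06
}}

```text
time_s: 10.12
position: [0.4839, 0.4059, 0.0767]
tcp_rot: [[-0.033, -0.0, 0.999], [-0.999, -0.0, -0.033], [0.0, -1.0, -0.0]]
force: [0.2, -0.6, -0.0]
opening: 0.662
```

>>> {"api": "play_rows", "payload": {
  "commands": [
    [[0,0,0.02],[0,0,0]],
    [[0,0,0.06],[0,0,0]],
    [[0,0,0.11],[0,0,0]],
    [[0,0,0.16],[0,0,0]],
    [[0,-0.045,0.16],[0,0,0]],
    [[0,-0.095,0.16],[0,0,0]],
    [[0,-0.145,0.16],[0,0,0]],
    [[0,-0.195,0.16],[0,0,-0.015]],
    [[0,-0.245,0.16],[0,0,-0.03]],
    [[0,-0.295,0.16],[0,0,-0.045]]
  ]
}}

```text
time_s: 11.38
position: [0.4842, 0.1094, 0.2386]
tcp_rot: [[-0.078, 0.003, 0.997], [-0.997, -0.0, -0.078], [-0.0, -1.0, 0.003]]
force: [0.6, 0.7, -0.6]
opening: 0.69
```

>>> {"api": "play_rows", "payload": {
  "commands": [
    [[0,-0.05,0],[0,0,-0.01]],
    [[0,-0.1,0],[0,0,-0.02]],
    [[0,-0.15,0],[0,0,-0.03]],
    [[0,-0.2,0],[0,0,-0.03]],
    [[0,-0.25,0],[0,0,-0.03]],
    [[-0.005,-0.3,0],[0,0,-0.03]],
    [[-0.01,-0.35,0],[0,0,-0.03]],
    [[-0.015,-0.4,0],[0,0,-0.03]],
    [[-0.017,-0.45,0],[0,0,-0.03]],
    [[-0.017,-0.481,0],[0,0,-0.03]]
  ]
}}

```text
time_s: 12.62
position: [0.4668, -0.373, 0.2387]
tcp_rot: [[-0.11, 0.002, 0.994], [-0.994, -0.002, -0.11], [0.002, -1.0, 0.002]]
force: [0.1, 0.7, -0.4]
opening: 0.692
```

```bash
cat > m.py <<'E'
from h import *
def rect(P,a,b,c,d,z,zm=9):
    q=P[a:b,c:d].reshape(-1,3); q=q[(q[:,2]>z)&(q[:,2]<zm)]
    (x,y),(w,h),ang=cv2.minAreaRect((q[:,:2]*1000).astype(np.float32))
    if w<h: ang+=90; w,h=h,w
    return 'c %.1f %.1f size %.1f %.1f ang %.1f z %s n %d'%(x,y,w,h,(ang+90)%180-90,np.percentile(q[:,2],[5,50,99]).round(3),len(q))
def st():
    s=read_state(); r=s['tcp_rot']; print(s['time_s'],(s['position']*1000).round(1),'yaw',np.degrees(np.arctan2(r[1,0],r[0,0])).round(2),np.round(s['force'],1),'open',round(s['opening']*87,1))
E
python3 - <<'E'
from m import *
st(); c,P=grab('top','t1.png'); print('bar?',rect(P,225,275,178,222,.072))
cv2.imwrite('pics/t1c.png',cv2.resize(c['frame'][190:310,170:490,::-1],None,fx=2.5,fy=2.5,interpolation=2))
E
```

```text
12.625 [ 466.8 -373.   238.7] yaw -96.31 [ 0.1  0.7 -0.4] open 60.2
bar? c 486.8 413.0 size 117.9 66.7 ang -15.0 z [0.072 0.075 0.083] n 328
```

View pics/t1c.png

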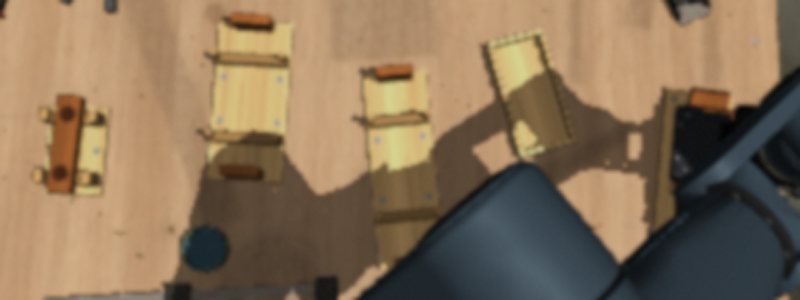

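The bar lies in both notches of the rest, at about (66,145) in the crop. Next, the former.

>>> {"api": "play_rows", "payload": {
  "commands": [
    [[0,0,0],[0,0,0]],
    [[0,0,-0.03],[0,0,0]],
    [[0,0,-0.07],[0,0,0]],
    [[0,0,-0.1],[0,0,0]],
    [[0,0,-0.12],[0,0,0]],
    [[0,0,-0.124],[0,0,0]],
    [[0,0,-0.124],[0,0,0]],
    [[0,0,-0.124],[0,0,0]]
  ]
}}

```text
time_s: 13.68
position: [0.4676, -0.3703, 0.1144]
tcp_rot: [[-0.107, 0.002, 0.994], [-0.994, -0.002, -0.107], [0.002, -1.0, 0.002]]
force: [0.2, -1.1, -0.7]
opening: 0.688
```

>>> {"api": "play_rows", "payload": {
  "commands": [
    [[0,0,0],[0,0,0]],
    [[0,0,0],[0,0,0]],
    [[0,0,0],[0,0,0]],
    [[0,0,0],[0,0,0]],
    [[0,0,0],[0,0,0]]
  ],
  "gripper": 0.025
}}

```text
time_s: 14.3
position: [0.4672, -0.3708, 0.1135]
tcp_rot: [[-0.108, 0.001, 0.994], [-0.994, -0.001, -0.108], [0.001, -1.0, 0.001]]
force: [-0.2, -1.5, 2.2]
opening: 0.435
```

>>> {"api": "play_rows", "payload": {
  "commands": [
    [[0,0,0.015],[0,0,0]],
    [[0,0,0.05],[0,0,0]],
    [[0,0,0.09],[0,0,0]],
    [[0,0,0.11],[0,0,0]],
    [[0,0,0.11],[0,0,0]],
    [[0,0,0.11],[0,0,0]]
  ]
}}

```text
time_s: 15.05
position: [0.4663, -0.3691, 0.2221]
tcp_rot: [[-0.108, -0.002, 0.994], [-0.994, 0.002, -0.108], [-0.002, -1.0, -0.002]]
force: [-1.4, 0.6, -2.6]
opening: 0.435
```

Run:
```python
from m import *
st(); c,P=grab('side')
cv2.imwrite('pics/s4.png',cv2.resize(c['frame'][160:380,180:440,::-1],None,fx=2.5,fy=2.5,interpolation=2))
```

```text
15.05 [ 466.3 -369.1  222.1] yaw -96.19 [-1.4  0.6 -2.6] open 37.8
```

View pics/s4.png

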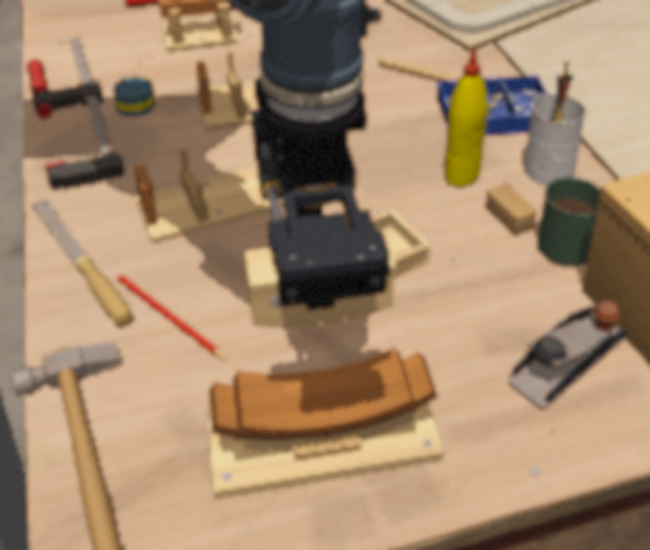

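The former is held at 37.8 mm, with both slats left in place. On to the tray.

>>> {"api": "play_rows", "payload": {
  "commands": [
    [[0.01,0.02,0],[0,0,0.04]],
    [[0.03,0.06,0],[0,0,0.12]],
    [[0.05,0.1,0],[0,0,0.2]],
    [[0.07,0.14,0],[0,0,0.28]],
    [[0.09,0.18,0],[0,0,0.36]],
    [[0.0985,0.2025,0],[0,0,0.394]],
    [[0.0985,0.203,-0.02],[0,0,0.394]],
    [[0.0985,0.203,-0.06],[0,0,0.394]],
    [[0.0985,0.203,-0.11],[0,0,0.394]],
    [[0.0985,0.203,-0.13],[0,0,0.394]]
  ]
}}

```text
time_s: 16.35
position: [0.5631, -0.1643, 0.0893]
tcp_rot: [[0.284, -0.007, 0.959], [-0.959, 0.004, 0.284], [-0.006, -1.0, -0.005]]
force: [-0.2, -0.0, -2.1]
opening: 0.433
```

>>> {"api": "play_rows", "payload": {
  "commands": [
    [[0,0,0],[0,0,0]],
    [[0,0,0],[0,0,0]],
    [[0,0,0],[0,0,0]]
  ]
}}

```text
time_s: 16.73
position: [0.5664, -0.1672, 0.0944]
tcp_rot: [[0.282, 0.002, 0.959], [-0.959, -0.001, 0.282], [0.002, -1.0, 0.002]]
force: [-0.1, -0.6, -1.8]
opening: 0.435
```

Run:
```python
from m import *
st()
```

```text
16.725 [ 566.4 -167.2   94.4] yaw -73.6 [-0.1 -0.6 -1.8] open 37.8
```

Positioned at (566.4, -167.2, yaw 16.4). Now 94.4 → 58.5 mm, slowing at the end.

>>> {"api": "play_rows", "payload": {
  "commands": [
    [[0,0,-0.01],[0,0,0]],
    [[0,0,-0.022],[0,0,0]],
    [[0,0,-0.03],[0,0,0]],
    [[0,0,-0.0325],[0,0,0]],
    [[0,0,-0.0335],[0,0,0]],
    [[0,0,-0.0335],[0,0,0]],
    [[0,0,-0.0335],[0,0,0]]
  ]
}}

```text
time_s: 17.6
position: [0.5657, -0.1672, 0.0598]
tcp_rot: [[0.282, 0.001, 0.959], [-0.959, -0.0, 0.282], [0.0, -1.0, 0.0]]
force: [0.1, 0.8, -2.0]
opening: 0.433
```

>>> {"api": "play_rows", "payload": {
  "commands": [
    [[0,0,-0.001],[0,0,0]],
    [[0,0,-0.001],[0,0,0]],
    [[0,0,-0.001],[0,0,0]]
  ]
}}

```text
time_s: 17.98
position: [0.5655, -0.1671, 0.0586]
tcp_rot: [[0.282, 0.0, 0.959], [-0.959, -0.0, 0.282], [0.0, -1.0, 0.0]]
force: [-0.4, -0.3, -2.4]
opening: 0.436
```

>>> {"api": "play_rows", "payload": {
  "commands": [
    [[0,0,-0.001],[0,0,0]],
    [[0,0,-0.001],[0,0,0]],
    [[0,0,-0.001],[0,0,0]]
  ]
}}

```text
time_s: 18.35
position: [0.5655, -0.1671, 0.0584]
tcp_rot: [[0.282, 0.0, 0.959], [-0.959, -0.0, 0.282], [0.0, -1.0, 0.0]]
force: [-2.3, 0.8, 5.0]
opening: 0.434
```

>>> {"api": "play_rows", "payload": {
  "commands": [
    [[0,0,0.0005],[0,0,0]],
    [[0,0,0.0005],[0,0,0]],
    [[0,0,0.0005],[0,0,0]],
    [[0,0,0.0005],[0,0,0]]
  ],
  "gripper": 0.06
}}

```text
time_s: 18.85
position: [0.5655, -0.1671, 0.0579]
tcp_rot: [[0.282, -0.0, 0.959], [-0.959, 0.0, 0.282], [-0.0, -1.0, -0.0]]
force: [1.1, -0.4, 1.3]
opening: 0.677
```

>>> {"api": "play_rows", "payload": {
  "commands": [
    [[0,0,0.02],[0,0,0]],
    [[0,0,0.06],[0,0,0]],
    [[0,0,0.11],[0,0,0]],
    [[-0.01,-0.02,0.13],[0,0,-0.05]],
    [[-0.03,-0.06,0.13],[0,0,-0.13]],
    [[-0.05,-0.1,0.13],[0,0,-0.21]],
    [[-0.07,-0.14,0.13],[0,0,-0.29]],
    [[-0.09,-0.18,0.13],[0,0,-0.36]],
    [[-0.0985,-0.203,0.13],[0,0,-0.394]],
    [[-0.0985,-0.203,0.13],[0,0,-0.394]]
  ],
  "gripper": 0.087
}}

```text
time_s: 20.1
position: [0.4667, -0.3714, 0.1879]
tcp_rot: [[-0.11, 0.001, 0.994], [-0.994, -0.0, -0.11], [0.0, -1.0, 0.001]]
force: [0.0, 0.2, -0.0]
opening: 1.0
```

Run:
```python
from m import *
st(); c,P=grab('side')
q=P[290:370,240:380].reshape(-1,3); q=q[(q[:,2]>.05)&(q[:,2]<.1)]; q=q[(abs(q[:,0]-.467)<.15)&(abs(q[:,1]+.37)<.08)]
print(len(q),cv2.minAreaRect((q[:,:2]*1000).astype(np.float32)),q[:,2].max())
cv2.imwrite('pics/s5.png',cv2.resize(c['frame'][160:380,180:440,::-1],None,fx=2.5,fy=2.5,interpolation=2))
```

```text
20.1 [ 466.7 -371.4  187.9] yaw -96.33 [ 0.   0.2 -0. ] open 87.0
2207 ((470.57598876953125, -374.093994140625), (63.47138595581055, 198.26441955566406), 83.77731323242188) 0.07843507639395053
```

View pics/s5.png

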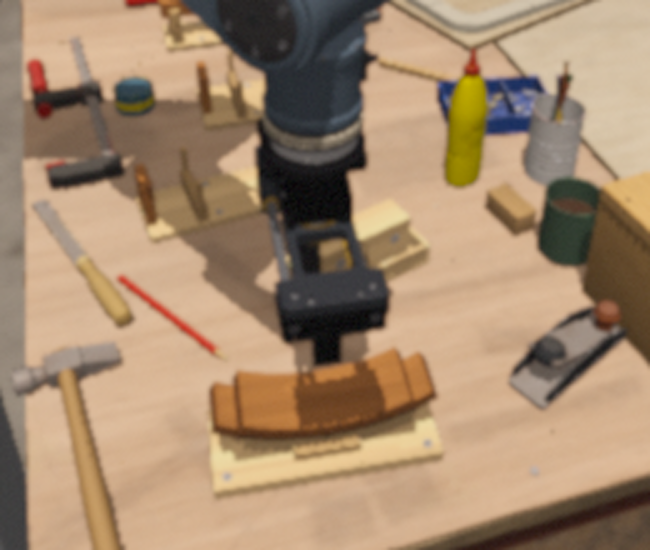

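The former sits in its tray. The short slat is centred on the form, below the open fingers.

>>> {"api": "play_rows", "payload": {
  "commands": [
    [[0.001,0,0],[0,0,0]],
    [[0.001,0,-0.03],[0,0,0]],
    [[0.001,0,-0.065],[0,0,0]],
    [[0.001,0,-0.095],[0,0,0]],
    [[0.001,0,-0.115],[0,0,0]],
    [[0.001,0,-0.125],[0,0,0]],
    [[0.001,0,-0.125],[0,0,0]],
    [[0.001,0,-0.125],[0,0,0]]
  ]
}}

```text
time_s: 21.15
position: [0.4687, -0.3702, 0.0639]
tcp_rot: [[-0.107, 0.001, 0.994], [-0.994, -0.001, -0.107], [0.001, -1.0, 0.001]]
force: [-0.2, 0.4, -0.0]
opening: 1.002
```

>>> {"api": "play_rows", "payload": {
  "commands": [
    [[0,0,0],[0,0,0]],
    [[0,0,0],[0,0,0]],
    [[0,0,0],[0,0,0]],
    [[0,0,0],[0,0,0]],
    [[0,0,0],[0,0,0]]
  ],
  "gripper": 0.048
}}

```text
time_s: 21.78
position: [0.468, -0.3704, 0.0633]
tcp_rot: [[-0.108, 0.0, 0.994], [-0.994, -0.001, -0.108], [0.001, -1.0, 0.0]]
force: [-1.1, -0.2, 1.2]
opening: 0.69
```

>>> {"api": "play_rows", "payload": {
  "commands": [
    [[0,0,0.01],[0,0,0]],
    [[0,0,0.03],[0,0,0]],
    [[0,0,0.06],[0,0,0]],
    [[0,0,0.1],[0,0,0]],
    [[0,0,0.14],[0,0,0]],
    [[0,0,0.16],[0,0,0]],
    [[0,0,0.16],[0,0,0]],
    [[0,0,0.16],[0,0,0]]
  ]
}}

```text
time_s: 22.78
position: [0.4674, -0.3693, 0.2221]
tcp_rot: [[-0.108, -0.001, 0.994], [-0.994, 0.002, -0.108], [-0.002, -1.0, -0.002]]
force: [0.1, -0.0, -1.7]
opening: 0.687
```

Run:
```python
from m import *
st(); c,P=grab('side')
cv2.imwrite('pics/s6.png',cv2.resize(c['frame'][160:380,180:440,::-1],None,fx=2.5,fy=2.5,interpolation=2))
```

```text
22.775 [ 467.4 -369.3  222.1] yaw -96.2 [ 0.1 -0.  -1.7] open 59.7
```

View pics/s6.png

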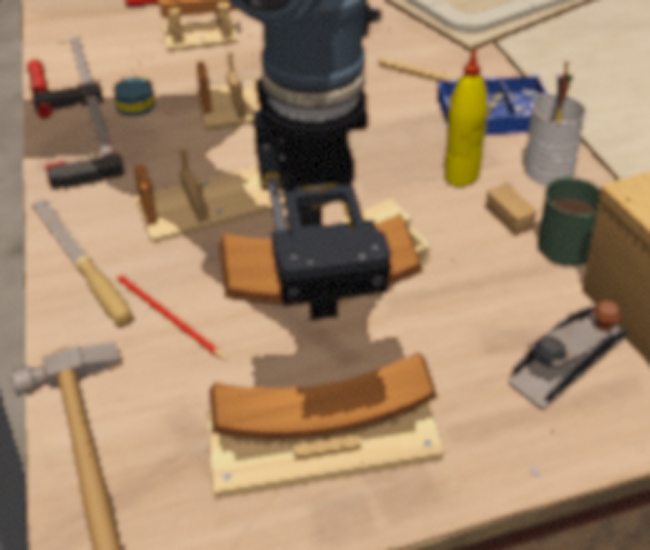

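The short slat is held level, and the long slat is still on the form. Carrying it to the wider jig at (551.1, 188.1).

>>> {"api": "play_rows", "payload": {
  "commands": [
    [[0.003,0.02,0],[0,0,0]],
    [[0.01,0.06,0],[0,0,0.01]],
    [[0.02,0.11,0],[0,0,0.02]],
    [[0.027,0.16,0],[0,0,0.03]],
    [[0.035,0.21,0],[0,0,0.04]],
    [[0.042,0.26,0],[0,0,0.05]],
    [[0.05,0.31,0],[0,0,0.06]],
    [[0.06,0.36,0],[0,0,0.07]],
    [[0.067,0.41,0],[0,0,0.077]],
    [[0.074,0.46,0],[0,0,0.077]]
  ]
}}

```text
time_s: 24.08
position: [0.5406, 0.0927, 0.2222]
tcp_rot: [[-0.031, -0.002, 1.0], [-1.0, 0.0, -0.031], [-0.0, -1.0, -0.002]]
force: [0.3, -0.7, -1.2]
opening: 0.683
```

>>> {"api": "play_rows", "payload": {
  "commands": [
    [[0.005,0.045,0],[0,0,0]],
    [[0.008,0.08,0],[0,0,0]],
    [[0.009,0.0985,0],[0,0,0]],
    [[0.009,0.0985,-0.01],[0,0,0]],
    [[0.009,0.0985,-0.05],[0,0,0]],
    [[0.009,0.0985,-0.09],[0,0,0]],
    [[0.009,0.0985,-0.115],[0,0,0]],
    [[0.009,0.0985,-0.12],[0,0,0]],
    [[0.009,0.0985,-0.12],[0,0,0]],
    [[0.009,0.0985,-0.12],[0,0,0]]
  ]
}}

```text
time_s: 25.32
position: [0.5519, 0.1881, 0.1042]
tcp_rot: [[-0.032, 0.002, 0.999], [-0.999, 0.0, -0.032], [-0.0, -1.0, 0.002]]
force: [-0.6, 0.4, -1.2]
opening: 0.685
```

Run:
```python
from m import *
st(); c,P=grab('side')
cv2.imwrite('pics/s7.png',cv2.resize(c['frame'][110:270,200:400,::-1],None,fx=3.5,fy=3.5,interpolation=2))
```

```text
25.325 [551.9 188.1 104.2] yaw -91.82 [-0.6  0.4 -1.2] open 59.6
```

View pics/s7.png

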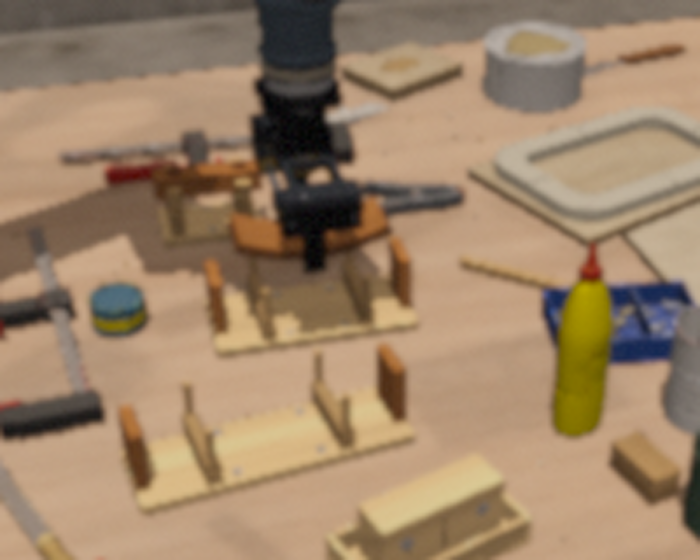

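The slat is aligned above its jig. Lowering from 104 to about 46, then feeling for contact.

>>> {"api": "play_rows", "payload": {
  "commands": [
    [[-0.0005,0,-0.01],[0,0,0]],
    [[-0.0005,0,-0.025],[0,0,0]],
    [[-0.0005,0,-0.04],[0,0,0]],
    [[-0.0005,0,-0.05],[0,0,0]],
    [[-0.0005,0,-0.055],[0,0,0]],
    [[-0.0005,0,-0.057],[0,0,0]],
    [[-0.0005,0,-0.058],[0,0,0]],
    [[-0.0005,0,-0.058],[0,0,0]]
  ]
}}

```text
time_s: 26.38
position: [0.5507, 0.1884, 0.0454]
tcp_rot: [[-0.031, 0.001, 1.0], [-1.0, 0.0, -0.031], [-0.0, -1.0, 0.001]]
force: [-0.2, 0.1, -0.8]
opening: 0.688
```

>>> {"api": "play_rows", "payload": {
  "commands": [
    [[0,0,-0.001],[0,0,0]],
    [[0,0,-0.001],[0,0,0]],
    [[0,0,-0.001],[0,0,0]]
  ]
}}

```text
time_s: 26.75
position: [0.5508, 0.1885, 0.0445]
tcp_rot: [[-0.031, 0.001, 1.0], [-1.0, 0.0, -0.031], [-0.0, -1.0, 0.001]]
force: [-0.8, 0.2, 1.9]
opening: 0.687
```

>>> {"api": "play_rows", "payload": {
  "commands": [
    [[0,0,-0.001],[0,0,0]],
    [[0,0,-0.001],[0,0,0]],
    [[0,0,-0.001],[0,0,0]]
  ]
}}

```text
time_s: 27.12
position: [0.5508, 0.1885, 0.0444]
tcp_rot: [[-0.031, 0.001, 1.0], [-1.0, 0.0, -0.031], [-0.0, -1.0, 0.001]]
force: [-1.9, -0.3, 8.9]
opening: 0.685
```

Contact at 44.4, against a predicted 44.3. Release, rise and return to the form.

>>> {"api": "play_rows", "payload": {
  "commands": [
    [[0,0,0.001],[0,0,0]],
    [[0,0,0.001],[0,0,0]],
    [[0,0,0.001],[0,0,0]],
    [[0,0,0.001],[0,0,0]]
  ],
  "gripper": 0.08
}}

```text
time_s: 27.62
position: [0.5503, 0.1884, 0.0437]
tcp_rot: [[-0.031, -0.0, 1.0], [-1.0, -0.0, -0.031], [0.0, -1.0, -0.0]]
force: [-1.0, 0.2, -0.3]
opening: 0.914
```

>>> {"api": "play_rows", "payload": {
  "commands": [
    [[0,0,0.015],[0,0,0]],
    [[0,0,0.05],[0,0,0]],
    [[0,0,0.1],[0,0,0]],
    [[0,0,0.15],[0,0,0]],
    [[-0.007,-0.04,0.16],[0,0,-0.01]],
    [[-0.015,-0.09,0.16],[0,0,-0.02]],
    [[-0.022,-0.14,0.16],[0,0,-0.03]],
    [[-0.03,-0.19,0.16],[0,0,-0.04]],
    [[-0.037,-0.24,0.16],[0,0,-0.05]],
    [[-0.045,-0.29,0.16],[0,0,-0.06]]
  ]
}}

```text
time_s: 28.88
position: [0.5053, -0.1032, 0.2052]
tcp_rot: [[-0.091, 0.002, 0.996], [-0.996, -0.001, -0.091], [0.001, -1.0, 0.002]]
force: [-0.1, -0.4, -0.1]
opening: 0.92
```

>>> {"api": "play_rows", "payload": {
  "commands": [
    [[-0.008,-0.05,0],[0,0,-0.01]],
    [[-0.016,-0.1,0],[0,0,-0.017]],
    [[-0.024,-0.15,0],[0,0,-0.017]],
    [[-0.032,-0.2,0],[0,0,-0.017]],
    [[-0.036,-0.24,0],[0,0,-0.017]],
    [[-0.038,-0.268,0],[0,0,-0.017]],
    [[-0.038,-0.2695,0],[0,0,-0.017]],
    [[-0.038,-0.2695,0],[0,0,-0.017]],
    [[-0.038,-0.2695,0],[0,0,-0.017]]
  ]
}}

```text
time_s: 30.0
position: [0.4675, -0.3694, 0.2042]
tcp_rot: [[-0.107, -0.0, 0.994], [-0.994, 0.001, -0.107], [-0.001, -1.0, -0.001]]
force: [-0.2, 0.6, -0.1]
opening: 0.921
```

Run:
```python
from m import *
st(); c,P=grab('side')
q=P[280:370,230:390].reshape(-1,3); q=q[(q[:,2]>.045)&(q[:,2]<.09)]; q=q[(abs(q[:,0]-.467)<.15)&(abs(q[:,1]+.37)<.08)]
print(len(q),cv2.minAreaRect((q[:,:2]*1000).astype(np.float32)),q[:,2].max())
a=cv2.resize(c['frame'][110:380,180:440,::-1],None,fx=2.2,fy=2.2,interpolation=2)
cv2.imwrite('pics/s8.png',a)
```

```text
30.0 [ 467.5 -369.4  204.2] yaw -96.12 [-0.2  0.6 -0.1] open 80.2
1776 ((470.72003173828125, -373.4749755859375), (49.67826461791992, 198.41006469726562), 83.59772491455078) 0.07514989861204824
```

View pics/s8.png

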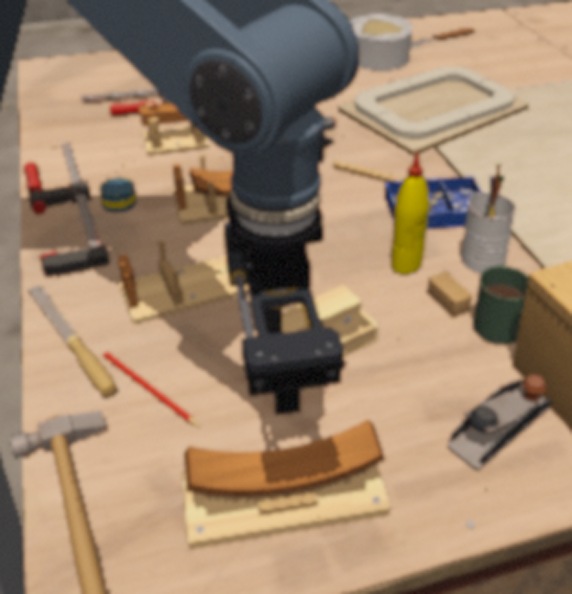

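The long slat is alone on the form and centred. Gripping it with the tips kept above the 24.5 mm glue blocks.

>>> {"api": "play_rows", "payload": {
  "commands": [
    [[0.001,-0.001,-0.03],[0,0,0]],
    [[0.001,-0.001,-0.07],[0,0,0]],
    [[0.001,-0.001,-0.11],[0,0,0]],
    [[0.001,-0.001,-0.135],[0,0,0]],
    [[0.001,-0.001,-0.146],[0,0,0]],
    [[0.001,-0.001,-0.149],[0,0,0]],
    [[0.001,-0.001,-0.149],[0,0,0]],
    [[0.001,-0.001,-0.149],[0,0,0]]
  ]
}}

```text
time_s: 31.05
position: [0.469, -0.3726, 0.0562]
tcp_rot: [[-0.108, 0.001, 0.994], [-0.994, -0.002, -0.108], [0.002, -1.0, 0.002]]
force: [0.4, 0.6, 0.3]
opening: 0.919
```

>>> {"api": "play_rows", "payload": {
  "commands": [
    [[0,0,0],[0,0,0]],
    [[0,0,0],[0,0,0]],
    [[0,0,0],[0,0,0]],
    [[0,0,0],[0,0,0]],
    [[0,0,0],[0,0,0]],
    [[0,0,0],[0,0,0]]
  ],
  "gripper": 0.036
}}

```text
time_s: 31.8
position: [0.4684, -0.3721, 0.055]
tcp_rot: [[-0.108, -0.0, 0.994], [-0.994, 0.0, -0.108], [-0.0, -1.0, -0.0]]
force: [-0.7, 0.4, 0.9]
opening: 0.523
```

>>> {"api": "play_rows", "payload": {
  "commands": [
    [[0,0,0.01],[0,0,0]],
    [[0,0,0.03],[0,0,0]],
    [[0,0,0.07],[0,0,0]],
    [[0,0,0.11],[0,0,0]],
    [[0,0,0.15],[0,0,0]],
    [[0,0,0.17],[0,0,0]],
    [[0,0,0.17],[0,0,0]],
    [[0,0,0.17],[0,0,0]]
  ]
}}

```text
time_s: 32.8
position: [0.4679, -0.3715, 0.2242]
tcp_rot: [[-0.108, -0.001, 0.994], [-0.994, 0.001, -0.108], [-0.001, -1.0, -0.001]]
force: [-0.3, -0.4, -0.7]
opening: 0.526
```

Run:
```python
from m import *
st(); c,P=grab('side')
cv2.imwrite('pics/s9.png',cv2.resize(c['frame'][160:380,180:440,::-1],None,fx=2.2,fy=2.2,interpolation=2))
```

```text
32.8 [ 467.9 -371.5  224.2] yaw -96.2 [-0.3 -0.4 -0.7] open 45.8
```

View pics/s9.png

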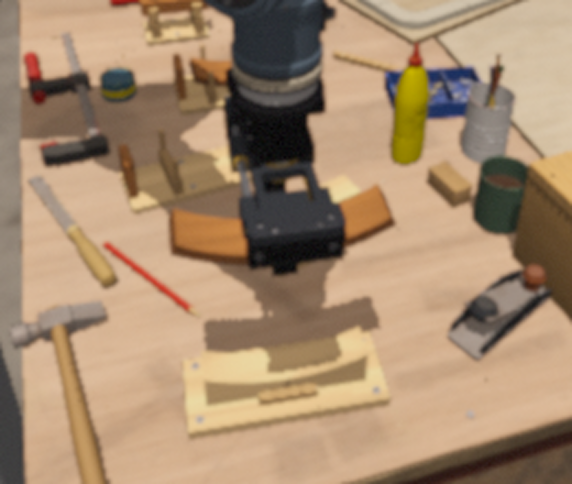

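The long slat is held level at 45.8 mm. Carrying it to the long jig at (469.5, -8.5, 6.6°).

>>> {"api": "play_rows", "payload": {
  "commands": [
    [[0,0.02,0],[0,0,0.01]],
    [[0,0.06,0],[0,0,0.03]],
    [[0,0.11,0],[0,0,0.06]],
    [[0,0.16,0],[0,0,0.09]],
    [[0,0.21,0],[0,0,0.12]],
    [[0,0.26,0],[0,0,0.15]],
    [[0,0.31,0],[0,0,0.18]],
    [[0.001,0.35,0],[0,0,0.21]],
    [[0.0015,0.3635,0],[0,0,0.2235]],
    [[0.0015,0.3635,0],[0,0,0.2235]]
  ]
}}

```text
time_s: 34.1
position: [0.4694, -0.0077, 0.2247]
tcp_rot: [[0.117, -0.001, 0.993], [-0.993, -0.0, 0.117], [-0.0, -1.0, -0.001]]
force: [-0.4, -0.7, -0.4]
opening: 0.526
```

>>> {"api": "play_rows", "payload": {
  "commands": [
    [[0,0,-0.03],[0,0,0]],
    [[0,0,-0.07],[0,0,0]],
    [[0,0,-0.1],[0,0,0]],
    [[0,0,-0.115],[0,0,0]],
    [[0,0,-0.115],[0,0,0]],
    [[0,0,-0.115],[0,0,0]],
    [[0,0,-0.115],[0,0,0]]
  ]
}}

```text
time_s: 34.98
position: [0.4706, -0.0091, 0.1108]
tcp_rot: [[0.115, 0.002, 0.993], [-0.993, -0.001, 0.115], [0.001, -1.0, 0.002]]
force: [-0.8, -0.0, -1.3]
opening: 0.523
```

Run:
```python
from m import *
st(); c,P=grab('side')
cv2.imwrite('pics/s10.png',cv2.resize(c['frame'][140:300,200:400,::-1],None,fx=3.5,fy=3.5,interpolation=2))
```

```text
34.975 [470.6  -9.1 110.8] yaw -83.42 [-0.8 -0.  -1.3] open 45.5
```

View pics/s10.png

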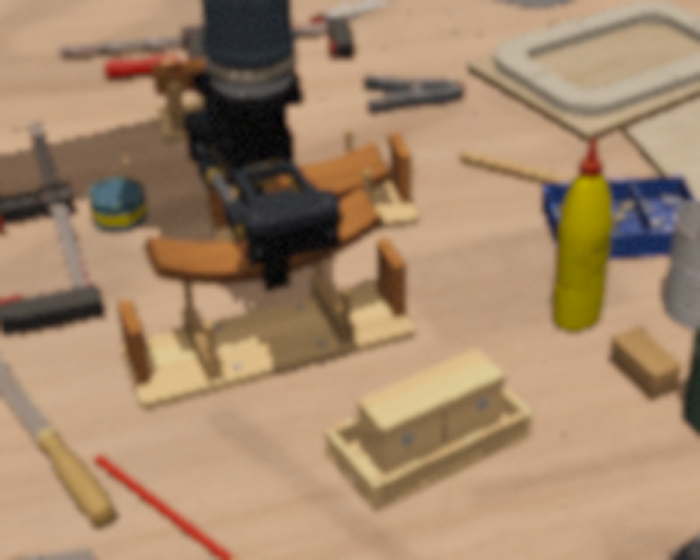

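The long slat is aligned above its jig, with the short slat seated behind and the former in its tray. Lowering.

>>> {"api": "play_rows", "payload": {
  "commands": [
    [[-0.0005,0,-0.01],[0,0,0]],
    [[-0.0005,0,-0.025],[0,0,0]],
    [[-0.0005,0,-0.04],[0,0,0]],
    [[-0.0005,0,-0.053],[0,0,0]],
    [[-0.0005,0,-0.059],[0,0,0]],
    [[-0.0005,0,-0.062],[0,0,0]],
    [[-0.0005,0,-0.063],[0,0,0]],
    [[-0.0005,0,-0.063],[0,0,0]]
  ]
}}

```text
time_s: 36.02
position: [0.4697, -0.0086, 0.0473]
tcp_rot: [[0.115, 0.001, 0.993], [-0.993, -0.0, 0.115], [0.0, -1.0, 0.001]]
force: [0.3, -0.1, -1.3]
opening: 0.522
```

>>> {"api": "play_rows", "payload": {
  "commands": [
    [[0,0,-0.001],[0,0,0]],
    [[0,0,-0.001],[0,0,0]],
    [[0,0,-0.001],[0,0,0]]
  ]
}}

```text
time_s: 36.4
position: [0.4697, -0.0086, 0.0462]
tcp_rot: [[0.115, 0.001, 0.993], [-0.993, -0.0, 0.115], [0.0, -1.0, 0.001]]
force: [0.2, -0.0, -0.3]
opening: 0.526
```

>>> {"api": "play_rows", "payload": {
  "commands": [
    [[0,0,-0.001],[0,0,0]],
    [[0,0,-0.001],[0,0,0]],
    [[0,0,-0.001],[0,0,0]]
  ]
}}

```text
time_s: 36.78
position: [0.4697, -0.0087, 0.0456]
tcp_rot: [[0.115, 0.001, 0.993], [-0.993, -0.0, 0.115], [0.0, -1.0, 0.001]]
force: [-0.6, -0.6, 5.4]
opening: 0.527
```

>>> {"api": "play_rows", "payload": {
  "commands": [
    [[0,0,0.0005],[0,0,0]],
    [[0,0,0.0005],[0,0,0]],
    [[0,0,0.0005],[0,0,0]],
    [[0,0,0.0005],[0,0,0]]
  ],
  "gripper": 0.068
}}

```text
time_s: 37.28
position: [0.4694, -0.0086, 0.0454]
tcp_rot: [[0.115, -0.0, 0.993], [-0.993, 0.0, 0.115], [-0.0, -1.0, -0.0]]
force: [0.5, 0.1, 0.9]
opening: 0.766
```

>>> {"api": "play_rows", "payload": {
  "commands": [
    [[0,0,0.015],[0,0,0]],
    [[0,0,0.05],[0,0,0]],
    [[0,0,0.1],[0,0,0]],
    [[0,0,0.15],[0,0,0]],
    [[0,-0.03,0.2],[0,0,0]],
    [[0,-0.08,0.2],[0,0,0]],
    [[0,-0.13,0.2],[0,0,0]],
    [[0,-0.18,0.2],[0,0,0]],
    [[0,-0.23,0.2],[0,0,0]],
    [[0,-0.28,0.2],[0,0,0]]
  ]
}}

```text
time_s: 38.52
position: [0.469, -0.2899, 0.2466]
tcp_rot: [[0.115, 0.001, 0.993], [-0.993, -0.0, 0.115], [0.0, -1.0, 0.001]]
force: [0.6, 0.4, -1.0]
opening: 0.781
```

>>> {"api": "play_rows", "payload": {
  "commands": [
    [[-0.02,-0.04,0],[0,0,0]],
    [[-0.05,-0.08,0],[0,0,0]],
    [[-0.08,-0.12,0],[0,0,0]],
    [[-0.11,-0.16,0],[0,0,0]],
    [[-0.15,-0.19,0],[0,0,0]],
    [[-0.19,-0.22,0],[0,0,0]],
    [[-0.23,-0.25,0],[0,0,0]],
    [[-0.27,-0.28,0],[0,0,0]],
    [[-0.3,-0.3,0],[0,0,0]],
    [[-0.3,-0.3,0],[0,0,0]]
  ]
}}

```text
time_s: 39.78
position: [0.167, -0.5899, 0.2464]
tcp_rot: [[0.111, -0.0, 0.994], [-0.994, -0.001, 0.111], [0.001, -1.0, -0.0]]
force: [0.1, -0.2, -0.3]
opening: 0.779
```

Run:
```python
from m import *
st(); c,P=grab('top'); f=c['frame'].astype(int)
hsv=cv2.cvtColor(c['frame'],cv2.COLOR_RGB2HSV)
dark=(hsv[...,1]>150)&(hsv[...,0]<18)
def rep(k,a,b,cc,d,z0,z1,col=True):
    m=np.zeros(dark.shape,bool); m[a:b,cc:d]=True; m&=(P[...,2]>z0)&(P[...,2]<z1)
    if col: m&=dark
    q=P[m]
    if len(q)<10: print(k,len(q)); return
    (x,y),(w,h),g=cv2.minAreaRect((q[:,:2]*1000).astype(np.float32))
    if w<h: g+=90;w,h=h,w
    print(k,round(x,1),round(y,1),round(w,1),round(h,1),round((g+90)%180-90,1),np.percentile(q[:,2],[2,50,98]).round(3),len(q))
rep('bar',225,275,178,222,.06,.1)
rep('former',196,256,358,402,.05,.1,False)
rep('short',188,272,244,292,.03,.068)
rep('long',207,304,308,352,.03,.068)
rep('bottle',150,183,333,357,.1,.25,False)
t=cv2.resize(c['frame'][140:310,170:480,::-1],(800,439),interpolation=2)
cv2.imwrite('pics/t2.png',t)
c,P=grab('side'); cv2.imwrite('pics/s11.png',cv2.resize(c['frame'][120:300,200:420,::-1],None,fx=3.3,fy=3.3,interpolation=2))
```

```text
39.775 [ 167.  -589.9  246.4] yaw -83.62 [ 0.1 -0.2 -0.3] open 67.8
bar 486.5 404.7 117.1 31.4 -2.9 [0.063 0.075 0.082] 397
former 568.9 -165.5 115.2 40.1 16.5 [0.053 0.06  0.067] 465
short 550.9 187.9 198.9 60.8 -1.6 [0.037 0.047 0.065] 971
long 470.3 -10.4 241.8 50.3 6.1 [0.034 0.047 0.066] 969
bottle 740.3 -46.3 49.7 37.6 65.6 [0.102 0.137 0.184] 213
```

View pics/t2.png

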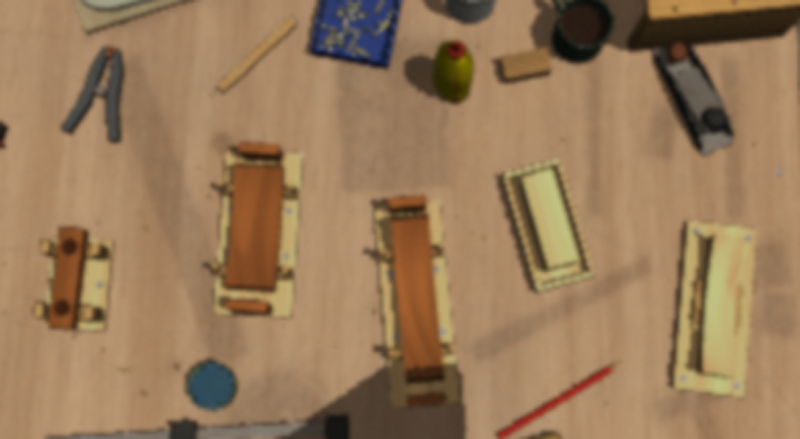

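View pics/s11.png

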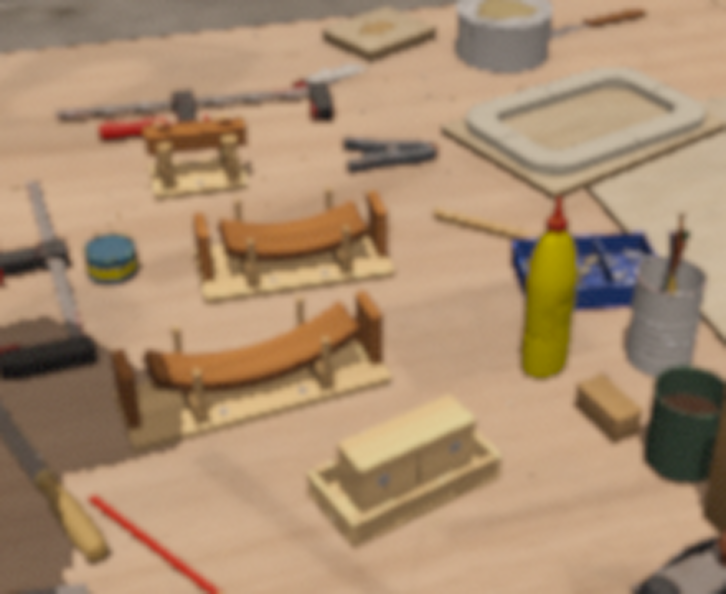

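The bar is in both notches, both slats lie level between pins and stops, the former is in its tray, the form is empty, and the bottle stands at its original spot.

```bash
python3 -c "
from rig import *
print(hand_in())"
```

```text
the job is handed in; nothing more can be done
None
```

I took the stack apart from the top down, putting each piece in its place before taking the next, and handed the job in at about 40 s of the 128 s allowed. I lowered each piece until I felt contact, pressing 5–11 N, before releasing it.

The last top and side pictures, with the arm clear of everything, showed:

- **Clamping bar:** it lies in both notches, within about 2.5 mm of the rest's centre along its length and about 1 mm across.
- **Upper former:** it lies curved side down in the tray, within about 3 mm of centre, with its top at 60 mm (61 mm expected).
- **Short slat:** it is hollow side up on both bearers of the wider jig, between the pins and the end stops, and centred within about 1 mm.
- **Long slat:** it is hollow side up on both bearers of the longer jig, between the pins and the end stops, and centred within about 2 mm.
- **Glue bottle:** it is standing where it was at the start.

No check failed. The measured lengths of the two slats (199 and 242 mm) came out too long, probably because the colour mask also caught the end stops. I therefore judged the slats' seating from the pictures and the contact heights, which came within 0.5 mm of the predicted values.

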